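Turn the parts carousel to bring the red valve to the front

TASK

Push the turntable of the parts carousel round by its rim pegs, gently and without pinching them, until the part with the red cap stands in front, right at the yellow pointer of the foot, then move clear. Do not touch or lift the parts on it; all stay upright in their pockets, and leave the tools, bottle and mug alone.

Things in the scene. Friction and masses are not known exactly. Their poses are not given: they have to be found in the camera images.
- foot: fixed grey round foot of the parts carousel, 210 mm across, 16 mm high, on the worktop under the turntable; a grey tongue 50 mm wide and 8 mm high sticks out of it to 190 mm from the axis and bears a yellow pointer. Origin on the carousel's axis at worktop height; its own -x axis is the direction of the tongue and pointer (the front), roughly towards the robot
- turntable: cream disc 276 mm across, top face 30 mm above the worktop, turning freely both ways about the vertical with slight friction (1 N at a peg); stays where left. Origin on the axis at its underside, 18 mm up. Hub 40 mm across, 36 mm high; five dividers 20 mm high, lip 12 mm high at radius 104 mm, then a flat rim with 5 pegs. Pocket middles at its own angles 180, 252, 324, 36, 108 degrees, parts at radius 68 mm
- peg0 (a point): top centre of orange rim peg 0, fixed on the turntable: 16 mm in diameter, 40 mm high above the disc, 122 mm from the axis, top 70 mm above the worktop; at the turntable's own angle 216 degrees, in line with a divider. All five look the same
- peg1 (a point): top centre of orange rim peg 1, fixed on the turntable: 16 mm in diameter, 40 mm high above the disc, 122 mm from the axis, top 70 mm above the worktop; at the turntable's own angle 288 degrees, in line with a divider. All five look the same
- peg2 (a point): top centre of orange rim peg 2, fixed on the turntable: 16 mm in diameter, 40 mm high above the disc, 122 mm from the axis, top 70 mm above the worktop; at the turntable's own angle 0 degrees, in line with a divider. All five look the same
- peg3 (a point): top centre of orange rim peg 3, fixed on the turntable: 16 mm in diameter, 40 mm high above the disc, 122 mm from the axis, top 70 mm above the worktop; at the turntable's own angle 72 degrees, in line with a divider. All five look the same
- peg4 (a point): top centre of orange rim peg 4, fixed on the turntable: 16 mm in diameter, 40 mm high above the disc, 122 mm from the axis, top 70 mm above the worktop; at the turntable's own angle 144 degrees, in line with a divider. All five look the same
- red_valve: loose part in a pocket of the turntable (which pocket varies): the marked part: grey valve cylinder 38 mm across and 26 mm high under a bright red cap 44 mm across; 40 mm tall in all. Origin at the centre of its underside, z up
- black_foot: loose part in a pocket of the turntable (which pocket varies): black rubber disc 42 mm across, 14 mm high, with a steel stud 12 mm thick on it; 38 mm tall. Origin at the centre of its underside, z up
- white_nozzle: loose part in a pocket of the turntable (which pocket varies): white tapered spray nozzle, 40 mm across at the bottom, 18 mm at the top, 40 mm tall. Origin at the centre of its underside, z up
- brass_nut: loose part in a pocket of the turntable (which pocket varies): brass hose fitting with a hexagonal flange 40 mm across, 34 mm tall. Origin at the centre of its underside, z up
- blue_pot: loose part in a pocket of the turntable (which pocket varies): white pot with a blue cap, 40 mm across, 42 mm tall. Origin at the centre of its underside, z up
- pliers: pliers with orange handles lying on the worktop, 165 mm long, 15 mm high, bystander; origin at the pivot, underside, jaws to its +x
- screwdriver: screwdriver with red handle lying on the worktop, bystander; lies along its x axis
- rinse_bottle: blue bottle, 64 mm across, 170 mm tall, bystander standing on the worktop; origin at the centre of its underside
- mug: white mug, 80 mm across, 90 mm tall, bystander standing on the worktop; origin at the centre of its underside

How it is judged:
By the outcome, as a careful person would: the job done as asked, in the order asked, and still so for the second after the job is handed in, with the robot touching nothing.
It also fails if it takes over 48 s, if anything falls off the work surface, if the arm or the gripper's body presses on something with over 40 N, if the wrist force passes 120 N, or if a joint passes its speed limit or range.

ROBOT

A 6-joint arm with a two-finger parallel gripper is mounted at the origin on the work surface. World frame = base frame: x ahead of the robot, y to its left, z up, the work surface at z = 0. Lengths are in m, angles in degrees, forces in N, time in s.
With the tool pointing down it reaches from about 0.25 to 0.725 m from the base axis. Payload 9.7 kg.
Tool frame: the origin (TCP) lies on the centre line of the jaws, within the pads' length; the fingertips stand 19 mm ahead of it and the grasp point (between the pads) is the TCP (bot.tcp_to_tips is the z of the fingertips in the tool frame, in m); z points along the fingers, y is the line along which they close (so a half turn about z gives the same grasp; the last joint's range is limited). The gripper opens to 85 mm and grips with 20 to 120 N. Pads are 22 mm wide; open, the fingers measure 114 mm over their backs; the gripper's body (76 mm by 85 mm) begins 54 mm behind the grasp point. The pads swing forward as they close: fully open they stand 13 mm farther back than shut.
Start: joints at [-73.912, 4.979, 10.078, 95.1, 0, 90], TCP at [0.152, -0.528, 0.25] pointing down, gripper open.
Joint ranges: [-179.16, 179.16], [-48.56, 103.87], [-65.8, 70.77], [-126.05, 130.52], [-82.76, 87.17], [-180, 180]. Speed limits (degrees/s): [127.2, 127.2, 147.25, 180, 180, 180].

INTERFACE

Orientations are given as [roll, pitch, yaw] about the fixed x, y, z axes, in that order (R = Rz(yaw) Ry(pitch) Rx(roll)).
In Python, from workcell import bot gives the robot as it stands. The module is installed in compiled form; this text tells all that it offers.
- The arm moves only by the tool play_rows, never from a script. Its argument "increments" is a list of rows, each an object with "slide": the shift along the tool's x, y, z in mm, a list of three; "angular": the turn, a rotation vector about the tool's x, y, z in degrees, a list of three; "claw": the opening, from -1 (shut) to 1 (fully open). In form: [{"slide": [x, y, z], "angular": [rx, ry, rz], "claw": claw}, ...]. A call has 1 to 8 rows; each row shifts and turns the commanded pose from where the row before left it, along the tool's axes as they then stand; what a row does not reach is not made up. A row lasts 1/10 s, in which the tool goes at most 50 mm and 8.59 degrees, less where a joint would pass 70% of its speed; a pose out of reach is approached as far as the arm can. A call is refused whole if a number of a shift passes 50 or a number of a turn 8.59, either way. A call with a gripper value outside its range is refused whole. The fingers move at their own pace and stop on an object; "squeeze" is the grip in N (left out, the last holds). Time passes only in rows, so rows that do not move let the fingers close. It gives the time, the measured TCP pose, the force, the opening and the grip force at its end, in the units of the state.
- bot.get_obs(): the state, without advancing time (a new reading comes with each control period).
- bot.camera(name): name is "scene" or "top" or "wrist"; returns the picture (400x640x3 uint8, red, green, blue); there is no depth.
- bot.camera_info(name): a dict with "fovy" (degrees; the focal length in pixels is half the picture's height over the tangent of half this angle, whatever the lens; pixels are square), "cx", "cy" (the principal point, pixels), "R" (3x3) and "t" (3): a world point X has camera coordinates R X + t. Camera axes: x right, y down, z forward; pixel columns grow to the right and rows downward; lengths in m; the calibration is good to about 2 mm. The wrist camera is an equidistant fisheye: a pixel r from the principal point sees the ray r / f radians off the axis. A picture is of the moment at which its call begins: read the wrist's pose just before it. camera_info takes no time and is no camera call; for the wrist camera it gives the pose at the moment of the call.
- bot.job_done(): hands the job in; it is judged then, once.
The state is a dict: "time": time; "q": joint angles; "qd": joint speeds; "joint_efforts": joint torques, N m; "ee_pos": TCP position; "tcp_rot": TCP orientation; "wrist_force": force on the tool from outside, world axes, zero at the start; "torque": the same for the moment, N m; "opening": finger opening in m; "grasp_force": force on a finger pad.
Only numpy, scipy, OpenCV 4.12 (cv2) and the standard library are available. Lean on these libraries where they do the work, as an engineer would, in place of code of your own. Each camera call takes 0.05 s, during which the arm holds its last target. There are 200 camera calls.

## Working session

There is one attempt and no reset: what is moved stays moved. The work goes in short steps, Python scripts to look and compute and a tool call to move; the robot and the scene stay as the last step left them, time stands still between calls to the robot, and variables do not carry over. Pictures are saved under pics/ and viewed, at most 10 in all, crops included, and the job is handed in when it is done.

Besides the shell and the picture viewer there is one more tool, called after "Call:" as name(argument=value, ...) on one line, values as JSON. play_rows: Moves the arm, as the interface text tells. Its arguments: {"type":"object","properties":{"increments":{"type":"array"},"squeeze":{"type":"number"}},"required":["increments"]}

```bash
mkdir -p pics; python3 - <<'E'
from workcell import bot
import cv2,numpy as np
print(bot.get_obs()['ee_pos'],bot.get_obs()['tcp_rot'],bot.get_obs()['time'])
for n in ('top','scene'):
    i=bot.camera_info(n);print(n,i)
    cv2.imwrite(f'pics/{n}0.png',bot.camera(n)[:,:,::-1])
E
```

```text
[ 0.15235569 -0.52826344  0.24957088] [-1.79922097e+02  2.02375163e-04  1.60885975e+01] 0.0
top {'fovy': 47.268918028960655, 'cx': 318.97890624295854, 'cy': 202.39791471056674, 'R': array([[-8.78356765e-03, -9.99961070e-01, -8.41665960e-04],
       [-9.83064442e-01,  8.78922158e-03, -1.83049317e-01],
       [ 1.83049589e-01, -7.80414184e-04, -9.83103371e-01]]), 't': array([-0.0054098,  0.5479115,  1.3953053])}
scene {'fovy': 54.85406265107804, 'cx': 322.93742453519843, 'cy': 200.42668790894598, 'R': array([[-0.53605744,  0.84418088,  0.00102871],
       [ 0.43965739,  0.28022365, -0.85333234],
       [-0.72065512, -0.45698288, -0.52136633]]), 't': array([ 0.28396188, -0.16274463,  1.44210616])}
```

View pics/top0.png

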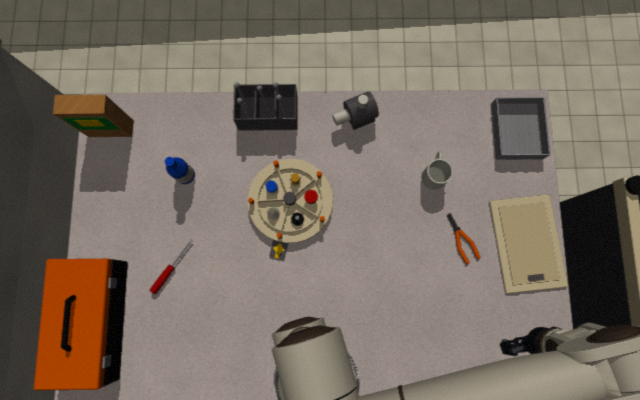

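View pics/scene0.png

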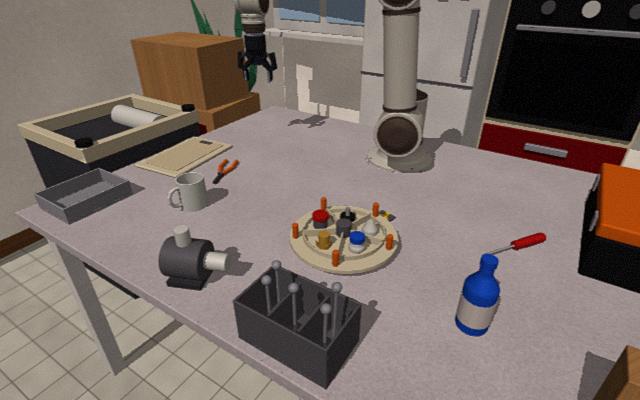

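The top view shows the carousel hub at about (290,199), the red cap at (311,197), and the pointer at (279,250). The pegs are at (277,163), (320,174), (323,219), (279,236) and (251,201).

```bash
cat > h.py <<'E'
from workcell import bot
import cv2,numpy as np
from scipy.optimize import least_squares
I=bot.camera_info('top');F=200/np.tan(np.radians(I['fovy']/2));C=-I['R'].T@I['t']
def ray(u,v,z):
    d=I['R'].T@np.array([(u-I['cx'])/F,(v-I['cy'])/F,1]);return (C+d*(z-C[2])/d[2])[:2]
def proj(P):
    c=P@I['R'].T+I['t'];return c[:,:2]/c[:,2:]*F+[I['cx'],I['cy']]
def blobs(img,lo,hi,box):
    x0,y0,x1,y1=box;h=cv2.cvtColor(img,cv2.COLOR_RGB2HSV)[y0:y1,x0:x1]
    n,l,s,c=cv2.connectedComponentsWithStats(cv2.inRange(h,lo,hi))
    return [(c[i]+[x0,y0],s[i,4]) for i in range(1,n) if s[i,4]>=6]
def measure(v=True):
    img=bot.camera('top');box=(235,145,345,270)
    o=[(c,a) for c,a in blobs(img,(6,170,120),(15,255,255),box)]
    y=blobs(img,(22,150,100),(35,255,255),box); r=blobs(img,(0,170,80),(4,255,255),box)
    return img,o,y,r
E
python3 - <<'E'
from h import *
img,o,y,r=measure()
for n,l,z in (('o',o,.06),('y',y,.009),('r',r,.07)):
    for c,a in l: print(n,c.round(1),a,ray(*c,z).round(4))
cv2.imwrite('pics/c.png',cv2.resize(img[145:270,235:345,::-1],None,fx=4.6,fy=4.6,interpolation=cv2.INTER_CUBIC))
E
```

```text
o [275.4 162.3] 14 [0.6777 0.128 ]
o [318.9 173.1] 15 [ 0.6408 -0.0109]
o [250.1 199.5] 15 [0.5572 0.2063]
o [321.6 217.6] 15 [ 0.4977 -0.018 ]
o [278.8 234.6] 16 [0.4457 0.1154]
y [277.7 250.3] 79 [0.4011 0.123 ]
r [310.4 196. ] 131 [0.5649 0.0163]
```

View pics/c.png

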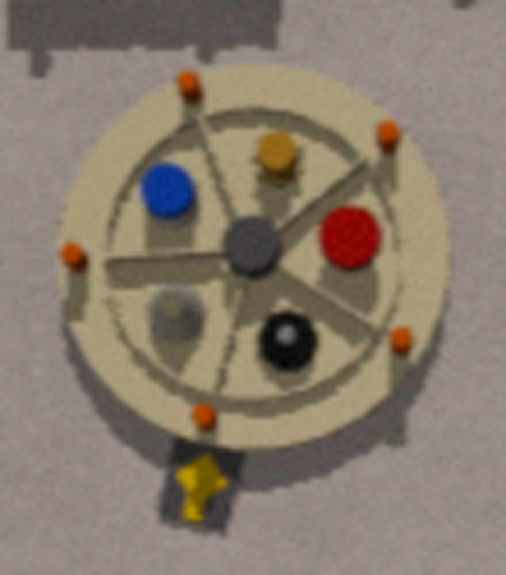

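```bash
cat >> h.py <<'E'
def ang(p,c): return np.degrees(np.arctan2(p[1]-c[1],p[0]-c[0]))%360
def fit(o):
    P=np.array([ray(*c,.06) for c,a in o if a>=8])
    f=lambda p:np.r_[np.hypot(*(P-p[:2]).T)-.122, .122*np.sin(2.5*np.radians(np.degrees(np.arctan2(P[:,1]-p[1],P[:,0]-p[0]))-p[2]))/2.5]
    s=min((least_squares(f,[*P.mean(0),t]) for t in range(0,72,12)),key=lambda s:s.cost)
    return s.x[:2],s.x[2]%72,s.cost
E
python3 - <<'E'
from h import *
img,o,y,r=measure()
c,t,k=fit(o);print('axis',c,'pegs',t,k)
print('red',ang(ray(*r[0][0],.07),c),np.hypot(*(ray(*r[0][0],.07)-c)))
print('yellow',ang(ray(*y[0][0],.009),c),np.hypot(*(ray(*y[0][0],.009)-c)))
for u,v in ((174,437),(245,452),(160,517),(227,532)):
    p=ray(u/4.6+235-.4,v/4.6+145-.4,.008)-c; print(p,np.hypot(*p),np.degrees(np.arctan2(*p[::-1])))
# scene camera check of pointer (yellow)
J=bot.camera_info('scene');G=200/np.tan(np.radians(J['fovy']/2));D=-J['R'].T@J['t']
im=bot.camera('scene')
for b,a in blobs(im,(22,150,90),(35,255,255),(370,200,410,230)):
    d=J['R'].T@np.array([(b[0]-J['cx'])/G,(b[1]-J['cy'])/G,1]);p=(D+d*(.009-D[2])/d[2])[:2];print('scene y',b,a,p,ang(p,c))
# approach plan
th=np.radians(t+3*72+15) if t<40 else 0
goal=c+.123*np.array([np.cos(np.radians(253)),np.sin(np.radians(253))])
e=bot.get_obs();p=e['ee_pos'][:2].copy();yaw=e['tcp_rot'][2];print(goal)
for k in range(17):
    d=(goal-p)/(17-k)*1000;a=np.radians(yaw);s=np.round([d@[np.cos(a),np.sin(a)],d@[np.sin(a),-np.cos(a)]])
    p=p+(s[0]*np.array([np.cos(a),np.sin(a)])+s[1]*np.array([np.sin(a),-np.cos(a)]))/1000;yaw+=8.5;print(s.astype(int).tolist(),end=' ')
print(p,yaw)
E
```

```text
axis [0.56373892 0.08414315] pegs 21.050603538235123 2.5328348874318205e-07
red 271.11280438236446 0.06821480541390411
yellow 166.56304041998408 0.167232670899405
[-0.12810053  0.05605389] 0.13982769452546545 156.3669019066513
[-0.13901512  0.00646877] 0.13916554747203497 177.33578492160245
[-0.18357183  0.06520838] 0.19480952572232088 160.44394528832987
[-0.19431291  0.01872247] 0.19521280441296882 174.49641802682382
scene y [385.19354839 214.77419355] 31 [0.39959472 0.12626832] 165.60651770344492
[ 0.5277772  -0.03348233]
[29, -22] [32, -17] [34, -12] [36, -7] [37, -2] [36, 4] [35, 9] [34, 14] [31, 19] [28, 23] [24, 27] [20, 31] [15, 33] [10, 35] [5, 37] [0, 37] [-6, 37] [ 0.52823374 -0.03324947] 160.5909229681683
```

The fitted axis is (0.564, 0.084). The peg radii and 72° spacing agree with the given sizes. The red part is at 271° and the pointer at about 166.8°, so the table must turn about 105° clockwise. I'll push the peg at 237°.

Call:
play_rows(increments=[{"slide":[29,-22,0],"angular":[0,0,-8.5],"claw":-1},{"slide":[32,-17,0],"angular":[0,0,-8.5],"claw":-1},{"slide":[34,-12,0],"angular":[0,0,-8.5],"claw":-1},{"slide":[36,-7,0],"angular":[0,0,-8.5],"claw":-1},{"slide":[37,-2,0],"angular":[0,0,-8.5],"claw":-1},{"slide":[36,4,0],"angular":[0,0,-8.5],"claw":-1},{"slide":[35,9,0],"angular":[0,0,-8.5],"claw":-1},{"slide":[34,14,0],"angular":[0,0,-8.5],"claw":-1}], squeeze=20)

```text
time: 1.05
ee_pos: [0.3294, -0.295, 0.2503]
tcp_rot: [180.0, 0.0, 84.4]
wrist_force: [0.2, -0.4, -0.1]
opening: 0.0005
grasp_force: 0.0
```

Call:
play_rows(increments=[{"slide":[31,19,0],"angular":[0,0,-8.5],"claw":-1},{"slide":[28,23,0],"angular":[0,0,-8.5],"claw":-1},{"slide":[24,27,0],"angular":[0,0,-8.5],"claw":-1},{"slide":[20,31,0],"angular":[0,0,-8.5],"claw":-1},{"slide":[15,33,0],"angular":[0,0,-8.5],"claw":-1},{"slide":[10,35,0],"angular":[0,0,-8.5],"claw":-1},{"slide":[5,37,0],"angular":[0,0,-8.5],"claw":-1},{"slide":[0,0,0],"angular":[0,0,0],"claw":-1}])

```text
time: 1.85
ee_pos: [0.4854, -0.0902, 0.2496]
tcp_rot: [180.0, -0.0, 144.1]
wrist_force: [-1.2, -1.1, -0.2]
opening: -0.0
grasp_force: 0.0
```

```bash
cat >> h.py <<'E'
AX=np.array([.5637,.0841])
def tool():
    s=bot.get_obs();p=s['ee_pos'][:2]-AX
    print('t',s['time'],'q',s['q'].round(1) if hasattr(s['q'],'round') else s['q'],'ee',s['ee_pos'].round(4),s['tcp_rot'].round(1),'polar',np.hypot(*p).round(4),(np.degrees(np.arctan2(p[1],p[0]))%360).round(1),'F',np.round(s['wrist_force'],1),s['opening'])
    return s
def inframe(th,r,yaw,s):
    g=AX+r*np.array([np.cos(np.radians(th)),np.sin(np.radians(th))]);d=(g-s['ee_pos'][:2])*1000;a=np.radians(s['tcp_rot'][2])
    print('slide xy',np.round([d@[np.cos(a),np.sin(a)],d@[np.sin(a),-np.cos(a)]],1),'dyaw',yaw-s['tcp_rot'][2])
E
python3 -c "
from h import *
s=tool();inframe(253,.123,163,s)"
```

```text
t 1.85 q [-10.5  -2.7   2.2  94.9   0.   25.4] ee [ 0.4854 -0.0902  0.2496] [180.   -0.  144.1] polar 0.1911 245.8 F [-1.2 -1.1 -0.2] -3.0709545488929465e-05
slide xy [-1.1 70.7] dyaw 18.930946087883655
```

Call:
play_rows(increments=[{"slide":[-1,36,0],"angular":[0,0,0],"claw":-1},{"slide":[0,35,0],"angular":[0,0,-8.5],"claw":-1},{"slide":[0,0,40],"angular":[0,0,-8.5],"claw":-1},{"slide":[0,0,40],"angular":[0,0,-2],"claw":-1},{"slide":[0,0,30],"angular":[0,0,0],"claw":-1},{"slide":[0,0,0],"angular":[0,0,0],"claw":-1},{"slide":[0,0,0],"angular":[0,0,0],"claw":-1}])

```text
time: 2.55
ee_pos: [0.5264, -0.0368, 0.1411]
tcp_rot: [-180.0, -0.0, 162.5]
wrist_force: [-0.3, -0.5, 1.1]
opening: 0.0002
grasp_force: 0.0
```

```bash
python3 -c "
from h import *
s=tool();inframe(253,.123,163,s)
cv2.imwrite('pics/s1.png',cv2.resize(bot.camera('scene')[150:300,240:480,::-1],None,fx=3,fy=3))"
```

```text
t 2.55 q [-4.   1.2 -6.  82.9 -0.  13.5] ee [ 0.5264 -0.0368  0.1411] [-180.    -0.   162.5] polar 0.1265 252.9 F [-0.3 -0.5  1.1] 0.0001695782868734345
slide xy [-0.3  3.5] dyaw 0.47825251903969956
```

View pics/s1.png

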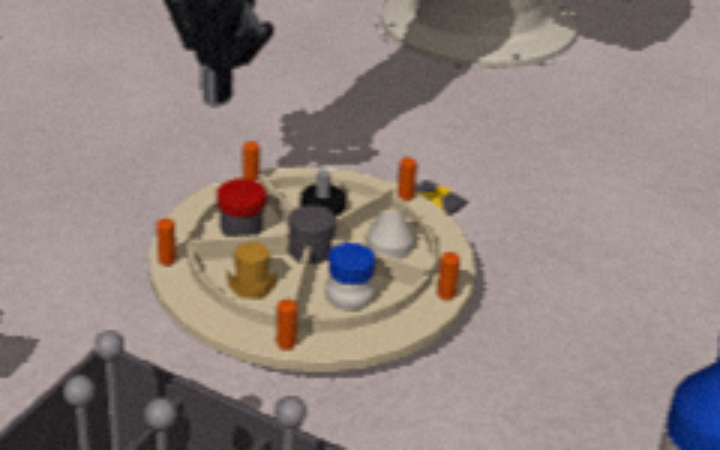

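In the crop the closed fingers, at (215,90), hang clear above the gap behind the right-hand peg at (250,160). Next I descend.

Call:
play_rows(increments=[{"slide":[0,2,25],"angular":[0,0,0],"claw":-1},{"slide":[0,0,25],"angular":[0,0,0],"claw":-1},{"slide":[0,0,22],"angular":[0,0,0],"claw":-1},{"slide":[0,0,0],"angular":[0,0,0],"claw":-1},{"slide":[0,0,0],"angular":[0,0,0],"claw":-1}])

```text
time: 3.1
ee_pos: [0.5281, -0.0348, 0.0704]
tcp_rot: [180.0, 0.1, 162.6]
wrist_force: [0.1, 0.4, -0.4]
opening: -0.0002
grasp_force: 0.0
```

```bash
python3 -c "
from h import *
s=tool()
img,o,y,r=measure();print([(c.round(1),a) for c,a in o]);print(fit(o))
cv2.imwrite('pics/s2.png',cv2.resize(bot.camera('scene')[150:300,240:480,::-1],None,fx=3,fy=3))"
```

```text
t 3.1 q [ -3.8   2.4 -12.5  74.9  -0.   13.7] ee [ 0.5281 -0.0348  0.0704] [1.800e+02 1.000e-01 1.626e+02] polar 0.1241 253.3 F [ 0.1  0.4 -0.4] -0.00020909985701923837
[(array([275.4, 162.3]), np.int32(14)), (array([250.3, 199.5]), np.int32(14)), (array([278.8, 234.6]), np.int32(16))]
(array([0.56376808, 0.08403183]), np.float64(21.08000166693746), np.float64(2.4658833615118872e-08))
```

View pics/s2.png

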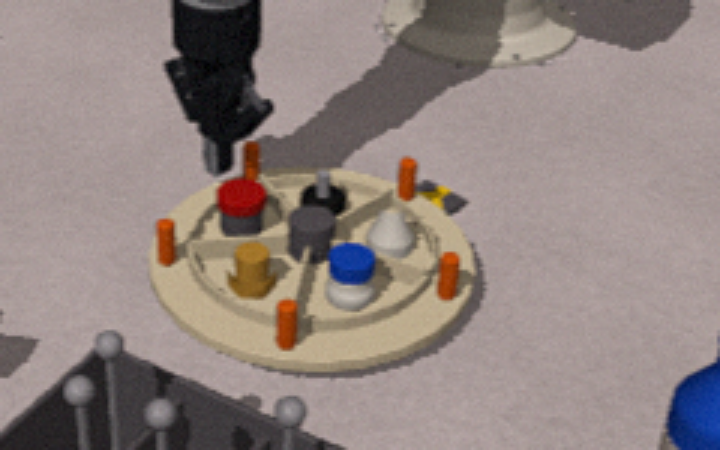

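The fingertips are beside the right-hand peg, at peg height, clear of the parts, and the table hasn't moved. Now I sweep along the peg circle, starting slowly.

Call:
play_rows(increments=[{"slide":[4.3,0.1,0],"angular":[0,0,2],"claw":-1},{"slide":[4.3,0.1,0],"angular":[0,0,2],"claw":-1},{"slide":[4.3,0.1,0],"angular":[0,0,2],"claw":-1},{"slide":[4.3,0.1,0],"angular":[0,0,2],"claw":-1},{"slide":[4.3,0.1,0],"angular":[0,0,2],"claw":-1},{"slide":[4.3,0.1,0],"angular":[0,0,2],"claw":-1},{"slide":[4.3,0.1,0],"angular":[0,0,2],"claw":-1},{"slide":[4.3,0.1,0],"angular":[0,0,2],"claw":-1}])

```text
time: 4.0
ee_pos: [0.4972, -0.0198, 0.0702]
tcp_rot: [179.9, 0.2, 146.5]
wrist_force: [0.0, -0.1, -0.7]
opening: 0.0001
grasp_force: 0.5
```

```bash
python3 -c "
from h import *
s=tool()
img,o,y,r=measure();print([(c.round(1),a) for c,a in o]);print(fit(o))"
```

```text
t 4.0 q [ -2.3  -1.9 -16.9  74.8  -0.   31.2] ee [ 0.4972 -0.0198  0.0702] [179.9   0.2 146.5] polar 0.1234 237.4 F [ 0.  -0.1 -0.7] 0.0001360270160503778
[(array([281. , 160.6]), np.int32(14)), (array([250.4, 193.6]), np.int32(13)), (array([273.1, 232.5]), np.int32(15))]
(array([0.56401376, 0.08410479]), np.float64(12.316867147023473), np.float64(1.0277173085491782e-07))
```

Contact is as planned: the table turned 8.7°, with a 9.1° tool-to-peg offset. I keep going.

Call:
play_rows(increments=[{"slide":[6.5,0.2,0],"angular":[0,0,3],"claw":-1},{"slide":[6.5,0.2,0],"angular":[0,0,3],"claw":-1},{"slide":[6.5,0.2,0],"angular":[0,0,3],"claw":-1},{"slide":[6.5,0.2,0],"angular":[0,0,3],"claw":-1},{"slide":[6.5,0.2,0],"angular":[0,0,3],"claw":-1},{"slide":[6.5,0.2,0],"angular":[0,0,3],"claw":-1},{"slide":[6.5,0.2,0],"angular":[0,0,3],"claw":-1},{"slide":[6.5,0.2,0],"angular":[0,0,3],"claw":-1}])

```text
time: 4.85
ee_pos: [0.461, 0.0173, 0.0699]
tcp_rot: [179.9, 0.1, 122.5]
wrist_force: [0.2, 0.2, 0.6]
opening: 0.0003
grasp_force: 0.5
```

```bash
python3 -c "
from h import *
s=tool()
img,o,y,r=measure();print([(c.round(1),a) for c,a in o]);print(fit(o))"
```

```text
t 4.85 q [  2.2  -6.9 -21.6  75.2  -0.   59.7] ee [0.461  0.0173 0.0699] [1.799e+02 1.000e-01 1.225e+02] polar 0.1225 213.0 F [0.2 0.2 0.6] 0.00028592989333554836
[(array([297.2, 160.4]), np.int32(13)), (array([255.7, 178.5]), np.int32(15)), (array([259.7, 223.3]), np.int32(15))]
(array([0.56360597, 0.08416428]), np.float64(59.88448076285047), np.float64(4.4905988594855226e-07))
```

Call:
play_rows(increments=[{"slide":[6.5,0.1,0],"angular":[0,0,3],"claw":-1},{"slide":[6.5,0.1,0],"angular":[0,0,3],"claw":-1},{"slide":[6.5,0.1,0],"angular":[0,0,3],"claw":-1},{"slide":[6.5,0.1,0],"angular":[0,0,3],"claw":-1},{"slide":[6.5,0.1,0],"angular":[0,0,3],"claw":-1},{"slide":[6.5,0.1,0],"angular":[0,0,3],"claw":-1},{"slide":[6.5,0.1,0],"angular":[0,0,3],"claw":-1},{"slide":[6.5,0.1,0],"angular":[0,0,3],"claw":-1}])

```text
time: 5.7
ee_pos: [0.4426, 0.0655, 0.0697]
tcp_rot: [179.9, 0.0, 98.6]
wrist_force: [1.8, -0.5, 1.0]
opening: -0.0
grasp_force: 0.6
```

Call:
play_rows(increments=[{"slide":[6.5,0.1,0],"angular":[0,0,3],"claw":-1},{"slide":[6.5,0.1,0],"angular":[0,0,3],"claw":-1},{"slide":[6.5,0.1,0],"angular":[0,0,3],"claw":-1},{"slide":[6.5,0.1,0],"angular":[0,0,3],"claw":-1},{"slide":[6.5,0.1,0],"angular":[0,0,3],"claw":-1},{"slide":[6.5,0.1,0],"angular":[0,0,3],"claw":-1},{"slide":[6.5,0.1,0],"angular":[0,0,3],"claw":-1},{"slide":[6.5,0.1,0],"angular":[0,0,3],"claw":-1}])

```text
time: 6.5
ee_pos: [0.4451, 0.1171, 0.0696]
tcp_rot: [179.9, -0.0, 74.5]
wrist_force: [0.7, -0.8, -0.3]
opening: -0.0003
grasp_force: 0.6
```

```bash
python3 -c "
from h import *
s=tool()
img,o,y,r=measure();print([(c.round(1),a) for c,a in o],r);print(fit(o))
for c,a in r: print(ang(ray(*c,.07),AX),np.hypot(*(ray(*c,.07)-AX)))"
```

```text
t 6.5 q [ 14.8  -7.  -21.8  75.1  -0.  120.2] ee [0.4451 0.1171 0.0696] [179.9  -0.   74.5] polar 0.1232 164.4 F [ 0.7 -0.8 -0.3] -0.00030668294237907
[(array([281.4, 160.4]), np.int32(15)), (array([322.6, 178.4]), np.int32(13)), (array([250.3, 192.5]), np.int32(12)), (array([317.4, 223.1]), np.int32(17))] [(array([294.45714286, 218.13333333]), np.int32(105))]
(array([0.56424163, 0.08478589]), np.float64(10.96030777801326), np.float64(8.71348168612107e-07))
194.64739679405182 0.07072053632615465
```

Call:
play_rows(increments=[{"slide":[6.5,0.1,0],"angular":[0,0,3],"claw":-1},{"slide":[6.5,0.1,0],"angular":[0,0,3],"claw":-1},{"slide":[6.5,0.1,0],"angular":[0,0,3],"claw":-1},{"slide":[6.5,0.1,0],"angular":[0,0,3],"claw":-1},{"slide":[4.3,0.1,0],"angular":[0,0,2],"claw":-1},{"slide":[4.3,0.1,0],"angular":[0,0,2],"claw":-1},{"slide":[2.2,0,0],"angular":[0,0,1],"claw":-1},{"slide":[2.2,0,0],"angular":[0,0,1],"claw":-1}])

```text
time: 7.35
ee_pos: [0.4603, 0.1524, 0.0689]
tcp_rot: [180.0, -0.0, 56.6]
wrist_force: [0.1, -1.3, 1.0]
opening: -0.0
grasp_force: 0.5
```

```bash
python3 -c "
from h import *
s=tool()
img,o,y,r=measure();print([(c.round(1),a) for c,a in o],r);print(fit(o))
for c,a in r: print(ang(ray(*c,.07),AX),np.hypot(*(ray(*c,.07)-AX)))
cv2.imwrite('pics/t3.png',cv2.resize(img[145:270,235:345,::-1],None,fx=4.6,fy=4.6,interpolation=cv2.INTER_CUBIC))"
```

```text
t 7.35 q [ 18.3  -3.5 -18.6  74.9  -0.  141.7] ee [0.4603 0.1524 0.0689] [180.   -0.   56.6] polar 0.124 146.6 F [ 0.1 -1.3  1. ] -2.0068993268398654e-05
[(array([293.5, 159.7]), np.int32(14)), (array([326.9, 189.6]), np.int32(17)), (array([308.1, 230.6]), np.int32(17))] [(array([286.35      , 218.66428571]), np.int32(140))]
(array([0.56385939, 0.08410717]), np.float64(65.22284025463713), np.float64(4.791231105878586e-07))
174.0771205308733 0.07023680824636302
```

View pics/t3.png

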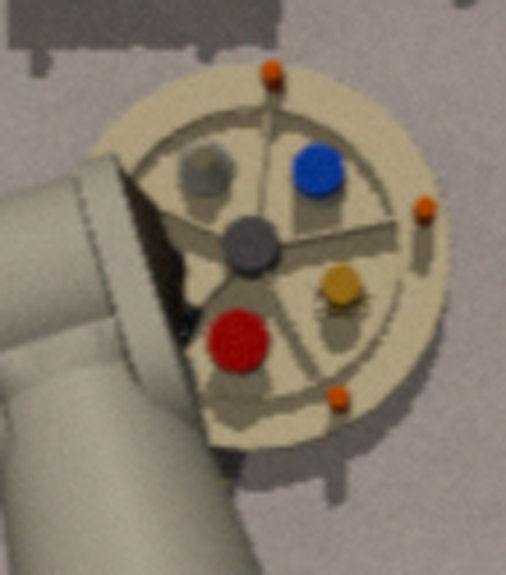

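The red cap shows fully at crop (238,340), at 174°, and upright. It needs another 7° or so.

Call:
play_rows(increments=[{"slide":[3.2,0.1,0],"angular":[0,0,1.5],"claw":-1},{"slide":[4.3,0.1,0],"angular":[0,0,2],"claw":-1},{"slide":[3.2,0.1,0],"angular":[0,0,1.5],"claw":-1},{"slide":[2.2,0,0],"angular":[0,0,1],"claw":-1},{"slide":[1.1,0,0],"angular":[0,0,0.5],"claw":-1},{"slide":[0.8,0,0],"angular":[0,0,0.4],"claw":-1},{"slide":[0,0,0],"angular":[0,0,0],"claw":-1}])

```text
time: 8.1
ee_pos: [0.4689, 0.1643, 0.0683]
tcp_rot: [-180.0, -0.0, 49.7]
wrist_force: [-0.4, 0.1, 0.1]
opening: -0.0003
grasp_force: 0.0
```

```bash
python3 -c "
from h import *
s=tool()
img,o,y,r=measure();print([(c.round(1),a) for c,a in o],r);print(fit(o))
for c,a in r: print(ang(ray(*c,.07),AX),np.hypot(*(ray(*c,.07)-AX)))"
```

```text
t 8.1 q [ 19.3  -1.8 -17.   74.8   0.  149.6] ee [0.4689 0.1643 0.0683] [-180.    -0.    49.7] polar 0.1242 139.8 F [-0.4  0.1  0.1] -0.00028174287703878597
[(array([298.3, 160.5]), np.int32(14)), (array([257., 177.]), np.int32(7)), (array([327.5, 193.7]), np.int32(14)), (array([303.7, 232.8]), np.int32(17))] [(array([283.76470588, 217.98529412]), np.int32(136))]
(array([0.56426326, 0.08406551]), np.float64(58.20563760298128), np.float64(4.3846151280265155e-07))
167.27962528471787 0.0693651763348682
```

The pocket is at 166.2° and the red cap at 167.3°, against the pointer at 166.8°. I back off and lift clear.

Call:
play_rows(increments=[{"slide":[-4,0,0],"angular":[0,0,0],"claw":-1},{"slide":[-6,-2,0],"angular":[0,0,0],"claw":-1},{"slide":[0,0,-20],"angular":[0,0,0],"claw":-1},{"slide":[0,0,-40],"angular":[0,0,0],"claw":-1},{"slide":[0,0,-40],"angular":[0,0,0],"claw":-1},{"slide":[0,0,-40],"angular":[0,0,0],"claw":-1},{"slide":[0,0,-40],"angular":[0,0,0],"claw":-1},{"slide":[0,0,0],"angular":[0,0,0],"claw":-1}])

```text
time: 8.95
ee_pos: [0.4618, 0.1581, 0.2539]
tcp_rot: [179.8, -0.4, 49.7]
wrist_force: [-0.1, -0.6, -0.7]
opening: -0.0
grasp_force: 0.0
```

Call:
play_rows(increments=[{"slide":[-30,20,0],"angular":[0,0,0],"claw":-1},{"slide":[-40,25,0],"angular":[0,0,0],"claw":-1},{"slide":[-40,25,0],"angular":[0,0,0],"claw":-1},{"slide":[-40,25,0],"angular":[0,0,0],"claw":-1},{"slide":[-40,25,0],"angular":[0,0,0],"claw":-1},{"slide":[-40,20,0],"angular":[0,0,0],"claw":-1},{"slide":[0,0,0],"angular":[0,0,0],"claw":-1}])

```text
time: 9.65
ee_pos: [0.4171, -0.112, 0.2479]
tcp_rot: [180.0, 0.1, 49.4]
wrist_force: [0.7, 0.9, -0.7]
opening: -0.0003
grasp_force: 0.0
```

```bash
python3 -c "
from h import *
s=tool()
img,o,y,r=measure();print([(c.round(1),a) for c,a in o],r);print(fit(o))
for c,a in r: print(ang(ray(*c,.07),AX),np.hypot(*(ray(*c,.07)-AX)))
for c,a in y: print('y',a,ang(ray(*c,.009),AX))
cv2.imwrite('pics/t4.png',cv2.resize(img[145:270,235:345,::-1],None,fx=4.6,fy=4.6,interpolation=cv2.INTER_CUBIC))"
```

```text
t 9.65 q [-1.500e+01 -1.110e+01 -5.600e+00  9.560e+01 -1.000e-01  1.156e+02] ee [ 0.4171 -0.112   0.2479] [1.80e+02 1.00e-01 4.94e+01] polar 0.2449 233.2 F [ 0.7  0.9 -0.7] -0.00025710679008504427
[(array([298.3, 160.5]), np.int32(14)), (array([256.3, 177.5]), np.int32(14)), (array([327.5, 193.7]), np.int32(14)), (array([258.9, 222.5]), np.int32(15)), (array([303.8, 232.6]), np.int32(16))] [(array([283.80291971, 218.04379562]), np.int32(137))]
(array([0.56402089, 0.08419638]), np.float64(58.34174810001514), np.float64(9.881594386848113e-07))
167.40914483880064 0.06951894828735448
y 83 166.66667869729991
```

View pics/t4.png

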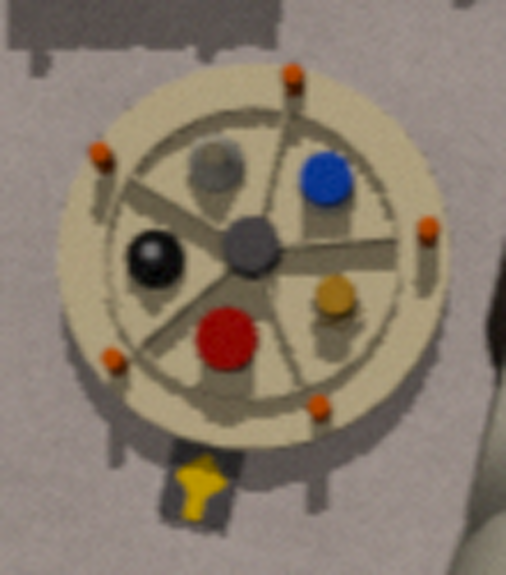

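The red cap, at crop (227,338), lines up with the hub and the yellow pointer at (200,487), within 1°. All five parts are upright in their pockets, and the arm is clear.

```bash
python3 -c "
from workcell import bot
print(bot.job_done())"
```

```text
the job is handed in; nothing more can be done
None
```

The red-capped part now stands at the yellow pointer, within about 1°, with all five parts upright in their pockets and the arm clear; the job is handed in.

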